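# Post the jar into the locking drop box

## Robot

A 6-joint arm with a two-finger parallel gripper is mounted at the origin on the work surface; the furniture and walls round the work are solid. World frame = base frame: x ahead of the robot, y to its left, z up, the work surface at z = 0. Lengths are in m, angles in rad, forces in N, time in s.
With the tool pointing down it reaches from about 0.35 to 0.875 m from the base axis. Payload 4.2 kg.
Tool frame: the origin (TCP) lies midway between the tips of the shut fingers; the grasp point (between the pads) lies 19 mm behind it; z points along the fingers, y is the line along which they close (so a half turn about z gives the same grasp; the last joint's range is limited). The gripper opens to 85 mm and grips with 20 to 120 N. Pads are 22 mm wide; open, the fingers measure 114 mm over their backs; the gripper's body (76 mm by 85 mm) begins 54 mm behind the grasp point. The pads swing forward as they close: fully open they stand 13 mm farther back than shut.
Start: joints at [-0.853, 0.385, 0.008, 0, -1.194, -0.259], TCP at [0.277, -0.56, 0.231] pointing down, gripper open.
Joint ranges: [-3.14, 3.14], [-1.21, 2.06], [-1.07, 1.41], [-3.16, 2.05], [-2.99, -0.16], [-3.1, 3.1]. Speed limits (rad/s): [2.79, 2.79, 3.14, 3.14, 3.14, 3.14].

## Interface

Orientations are given as [roll, pitch, yaw] about the fixed x, y, z axes, in that order (R = Rz(yaw) Ry(pitch) Rx(roll)).
In Python, from plant import arm gives the robot as it stands.
- The arm moves only by the tool servo_tool, never from a script. Its argument "steps" is a list that holds one entry, the list of rows, each a list of 7 numbers: the turn, a rotation vector about the tool's x, y, z in rad, then the shift along the tool's x, y, z in mm, then the opening, from -1 (shut) to 1 (fully open). A call has 1 to 12 rows; each row is the pose to reach, as a shift and turn from the pose commanded when the call began, along the tool's axes at that moment; what a row does not reach only later rows make up. A row lasts 1/12 s, in which the tool goes at most 41.7 mm and 7.16 degrees, less where a joint would pass 70% of its speed; a pose out of reach is approached as far as the arm can. A call with a gripper value outside its range is refused whole. The fingers move at their own pace and stop on an object; "squeeze" is the grip in N (left out, the last holds). Time passes only in rows, so rows that repeat a pose let the fingers close. It gives the time, the measured TCP pose, the force, the opening and the grip force at its end, in the units of the state.
- arm.observe(): the state, without advancing time (a new reading comes with each control period).
- arm.read_camera(name): name is "side" or "top"; returns the picture (480x640x3 uint8, red, green, blue); there is no depth.
- arm.calibration(name): a dict with "intrinsics" (3x3 intrinsics, pixels), "extrinsics" (4x4, takes a point from world to camera coordinates). Camera axes: x right, y up, looking along -z (the intrinsics and any distortion apply to the point x, -y, -z); pixel columns grow to the right and rows downward; lengths in m; the calibration is good to about 2 mm. A picture is of the moment at which its call begins. calibration takes no time and is no camera call.
- arm.finish_job(): hands the job in; it is judged then, once.
Trained networks look in the newest picture that a camera, given by its name, has taken for a name from the list of things; names that differ only in an ending like _2 or _b are one class to them, and where a whole thing is asked for, a point or a joint stands for the part that bears it (a point fixed in the world has none). Each returns a list of dicts, best first, with "confidence" (0 to 1); they miss things now and then, are a little off and sometimes report something else, mostly with a low value. They report only what shows in the picture. A call takes as long as a camera call. They do not tell look-alikes from the thing itself.
- arm.recognise(thing, camera): "rect" ([left, top, right, bottom] in pixels, round what is visible of it).
- arm.spot_point(thing, camera): "point" ([column, row] in pixels: a listed point, or the origin of a listed thing).
The state is a dict: "time_s": time; "joints": joint angles; "qvel": joint speeds; "effort": joint torques, N m; "tcp_pos": TCP position; "tcp_rot": TCP orientation; "wrist_force": force on the tool from outside, world axes, zero at the start; "moment": the same for the moment, N m; "gripper_width": finger opening in m; "grip_force": force on a finger pad.
Only numpy, scipy, OpenCV 4.12 (cv2) and the standard library are available. Lean on these libraries where they do the work, as an engineer would, in place of code of your own. Each camera call takes 0.05 s, during which the arm holds its last target. There are 200 camera calls.

## Task

Put the spice jar away: push it down through the sprung flap on top of the steel drop box so that it lies inside, then leave the flap shut and locked. The rubber button beside the flap throws the lock and frees it again on alternate full presses and always looks the same, so feel with a light press whether it is locked before you begin. Do not knock over or push about the other things on the table.

Things in the scene. Friction and masses are not known exactly. Their poses are not given: they have to be found in the camera images.
- jar: the spice jar to put away: clear round jar with a green screw cap, 46 mm in diameter, 106 mm tall, about 0.2 kg, standing upright on the table; origin at the centre of its underside, z up along its axis. Nothing else on the table looks like it.
- drop_box: grey steel drop box fixed to the table, a column 84 x 84 mm, 190 mm tall; origin at the centre of its underside, z up, +x the side away from the robot. In its top, centred on the z axis, is a 66 x 66 mm opening filled by the flap. Inside it is 74 x 74 mm wide, its foam floor 10 mm above the table: the dropped jar stands clear below the flap. The lock case is on its +y side.
- flap (a joint): angle of the steel flap (64 x 63 mm, flush with the box top, z = 190 mm): 0 shut, 1.45 rad fully open. It is hinged on the +x edge of the opening and swings down into the box; a light spring (0.2 N at its free edge) shuts it once the jar has dropped clear. While locked, a bolt 1 mm under its -x, +y corner stops it (0.06 rad at most). Throw the bolt only with the flap shut.
- lock_case: grey steel lock case, 64 (x) x 56 (y) x 80 (z) mm, fixed to the +y side of the drop box, tops level; origin at the centre of its underside, 70 mm along +y from the box's axis and 110 mm above the table, axes as the box. It holds the catch of the push-push lock: while locked, the catch carries the plunger spring (about 6 N), which presses on the box's plunger; unlocked, it carries nothing.
- lock_cap_top (a point): centre of the top of the black rubber button (38 mm wide, 22 mm proud of the case, top at z = 212 mm, pressed down). A weak spring (1 to 2 N) always returns it. Unlocked it meets firm resistance (6 N) after 2 mm, locked only after 10 mm; stopping at 4 or 5 N changes nothing. Each press right to its hard stop (16 mm, 10 N) and release changes the state; one over 4 mm short does not.
- dark_can: bystander: black and yellow drink can, 53 mm in diameter, 134 mm tall, loose; origin at the centre of its underside, z up
- tin: bystander: short food tin, 57 mm in diameter, 72 mm tall, loose; origin at the centre of its underside, z up
- dropper_bottle: bystander: small amber bottle with a black dropper bulb, 33 mm in diameter, 102 mm tall, loose; origin at the centre of its underside, z up
Mind the look-alikes: they are no part of the job. What is shaped like the jar but pink or red is not meant. Of the things that look like the drop_box, the larger one is meant.

How it is judged:
By the outcome, as a careful person would: the job done as asked, in the order asked, and still so for the second after the job is handed in, with the robot touching nothing.
It also fails if it takes over 72 s, if anything falls off the work surface, if the arm or the gripper's body presses on something with over 40 N, if the wrist force passes 120 N, or if a joint passes its speed limit or range.

## Working session

There is one attempt and no reset: what is moved stays moved. The work goes in short steps, Python scripts to look and compute and a tool call to move; the robot and the scene stay as the last step left them, time stands still between calls to the robot, and variables do not carry over. Pictures are saved under pics/ and viewed, at most 10 in all, crops included, and the job is handed in when it is done.

Besides the shell and the picture viewer there is one more tool, called after ">>>" in YAML: its name, and indented under it one key for each argument. servo_tool: Moves the arm, as the interface text tells. Its arguments: {"type":"object","properties":{"steps":{"type":"array"},"squeeze":{"type":"number"}},"required":["steps"]}

```bash
mkdir -p pics
cat > h.py <<'E'
import numpy as np, cv2
from plant import arm
def P(name):
    c=arm.calibration(name); K=np.array(c["intrinsics"]); E=np.array(c["extrinsics"])
    return K@np.diag([1,-1,-1])@E[:3]
def tri(ps):
    A=[]
    for n,(u,v) in ps.items():
        M=P(n); A+= [u*M[2]-M[0], v*M[2]-M[1]]
    A=np.array(A); X=np.linalg.lstsq(A[:,:3],-A[:,3],rcond=None)[0]
    return X
def proj(n,X):
    p=P(n)@np.append(X,1); return p[:2]/p[2]
def onz(n,uv,z):
    M=P(n); u,v=uv; A=np.array([u*M[2]-M[0], v*M[2]-M[1]])
    return np.linalg.solve(A[:,:2],-A[:,3]-A[:,2]*z)
E
python3 - <<'E'
from h import *
for n in("side","top"):
    im=arm.read_camera(n); cv2.imwrite(f"pics/{n}0.png",im[:,:,::-1])
    c=arm.calibration(n); print(n,[k for k in c]); 
    for t in("jar","drop_box","lock_case","lock_cap_top","flap","dark_can","tin","dropper_bottle"):
        print(t,[(np.round(d["point"],1).tolist(),round(d["confidence"],2)) for d in arm.spot_point(t,n)],[(np.round(d["rect"]).tolist(),round(d["confidence"],2)) for d in arm.recognise(t,n)])
print(arm.observe())
E
```

```text
side ['intrinsics', 'extrinsics']
jar [([369.7, 322.9], 0.75), ([323.3, 293.2], 0.61), ([341.6, 307.4], 0.6), ([343.1, 270.6], 0.22)] [([361.0, 286.0, 377.0, 332.0], 0.83), ([378.0, 318.0, 395.0, 354.0], 0.59), ([333.0, 270.0, 352.0, 309.0], 0.55)]
drop_box [([292.9, 323.2], 0.8)] [([378.0, 318.0, 394.0, 353.0], 0.16)]
lock_case [] []
lock_cap_top [([284.1, 263.8], 0.45)] [([278.0, 263.0, 292.0, 274.0], 0.47)]Traceback (most recent call last):
  File "<stdin>", line 6, in <module>
ValueError: it knows: dark_can, drop_box, dropper_bottle, jar, lock_cap_top, lock_case, tin
```

Run:
```python
from h import *
for n in("side","top"):
    im=arm.read_camera(n); cv2.imwrite(f"pics/{n}0.png",im[:,:,::-1])
    for t in("jar","drop_box","lock_case","lock_cap_top","dark_can","tin","dropper_bottle"):
        print(n,t,[(np.round(d["point"],1).tolist(),round(d["confidence"],2)) for d in arm.spot_point(t,n)],[(np.round(d["rect"]).tolist(),round(d["confidence"],2)) for d in arm.recognise(t,n)])
print(arm.observe())
```

```text
side jar [([370.4, 323.5], 0.73), ([338.7, 307.8], 0.7), ([324.1, 292.2], 0.56)] [([362.0, 286.0, 378.0, 333.0], 0.61), ([332.0, 271.0, 352.0, 310.0], 0.53)]
side drop_box [([294.0, 320.0], 0.7)] [([278.0, 262.0, 308.0, 333.0], 0.64)]
side lock_case [] []
side lock_cap_top [([342.1, 308.7], 0.57), ([283.8, 262.2], 0.46)] [([280.0, 261.0, 292.0, 274.0], 0.57)]
side dark_can [([341.5, 268.5], 0.73)] [([338.0, 225.0, 350.0, 271.0], 0.8)]
side tin [] []
side dropper_bottle [([382.5, 348.7], 0.64)] [([378.0, 318.0, 394.0, 355.0], 0.61)]
top jar [([415.4, 212.1], 0.81), ([388.1, 236.6], 0.7), ([359.1, 243.0], 0.69), ([316.2, 211.4], 0.26)] [([408.0, 201.0, 430.0, 223.0], 0.9), ([379.0, 220.0, 402.0, 240.0], 0.83), ([351.0, 229.0, 372.0, 251.0], 0.65)]
top drop_box [([396.2, 282.5], 0.9), ([232.0, 228.6], 0.71)] [([379.0, 265.0, 418.0, 294.0], 0.91), ([176.0, 198.0, 249.0, 241.0], 0.57)]
top lock_case [([198.5, 218.6], 0.9), ([450.2, 211.3], 0.31)] [([180.0, 200.0, 200.0, 236.0], 0.74)]
top lock_cap_top [([385.7, 280.7], 0.54), ([187.4, 213.5], 0.48)] [([182.0, 208.0, 194.0, 223.0], 0.52)]

[... 314 characters left out ...]
0, 224.0], 0.22)]
{'time_s': 1.95, 'joints': array([-8.53397708e-01,  3.84689755e-01,  7.89857868e-03, -1.85929153e-05,
       -1.19401280e+00, -2.58605371e-01]), 'qvel': array([ 0.00077325,  0.00047074, -0.00068604, -0.00120406, -0.00144067,
        0.00016735]), 'effort': array([ 6.89834233e-04, -3.92077732e+01,  1.88610399e+01,  4.19056848e+00,
       -4.43117115e-04, -5.72273322e-06]), 'tcp_pos': array([ 0.27680773, -0.560328  ,  0.23131495]), 'tcp_rot': array([ 3.14158084e+00,  1.47587916e-05, -2.68280625e+00]), 'wrist_force': array([-0.02290884,  0.19221719, -0.06717556]), 'moment': array([-0.02023872, -0.01468074, -0.02309496]), 'grip_force': 0.0, 'gripper_width': 0.08546579526241564}
```

View pics/side0.png

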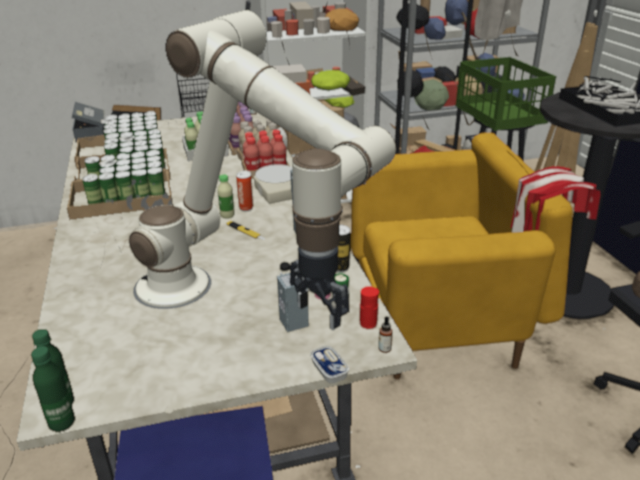

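View pics/top0.png

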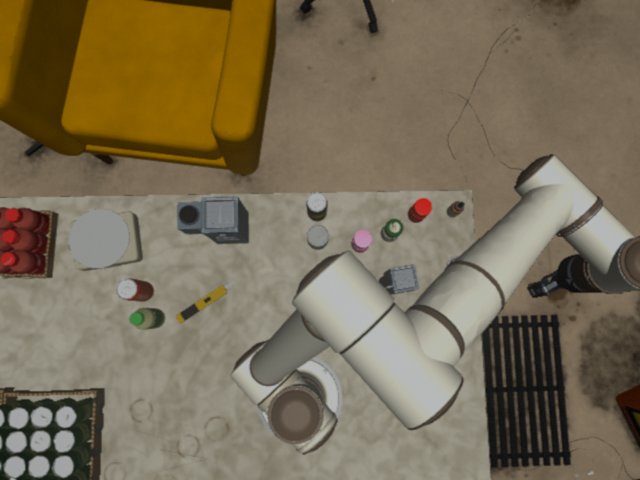

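The side view shows the small look-alike box at (293,305) and the jar's green cap at (341,282), partly behind the gripper. The large box is hidden behind the arm. In the top view the jar is at (392,230), with pink at (362,240) and red at (420,210) as look-alikes. The large box flap is at (222,215) and its button at (189,214).

Run:
```python
from h import *
X=tri({"top":(388.1,236.6),"side":(338.7,307.8)}); print("jar",X,proj("top",X),proj("side",X))
print("jar top-only z0",onz("top",(388.1,236.6),0),"cap", onz("top",(393.5,228.5),.106))
print("button",onz("top",(187.4,213.5),.212), onz("top",(189,214),.212))
print("box flap ctr",onz("top",(222,215),.19), "base",onz("top",(232,228.6),0), onz("top",(204,199),.19),onz("top",(239,197),.19),onz("top",(240,233),.19),onz("top",(206,233),.19))
for t,u in(("can",(315.9,209.7)),("tin",(318.5,235.5)),("drop",(450.3,211)),("red",(415.4,212)),("pink",(359.1,243)),("smallbox",(396.2,282.5)),("ketch",(148,298)),("greenj",(156,326))): print(t,onz("top",u,0))
for n in("side","top"):
    E=arm.calibration(n)["extrinsics"]; E=np.array(E); print(n,-E[:3,:3].T@E[:3,3])
c=cv2.imread("pics/top0.png"); cv2.imwrite("pics/c0.png",cv2.resize(c[180:300,160:480],None,fx=2.5,fy=2.5,interpolation=2))
b=onz("top",(222,215),.19); print("box in side",proj("side",[*b,.19]),proj("side",[*onz("top",(189,214),.212),.212]))
```

```text
jar [ 0.41432089 -0.24557753  0.01063279] [388.28503885 235.38941468] [337.85983008 307.97931347]
jar top-only z0 [ 0.41267602 -0.24646992] cap [ 0.416659   -0.24562893]
button [0.44186891 0.2381169 ] [0.44064944 0.2344907 ]
box flap ctr [0.44147217 0.1641479 ] base [0.44227315 0.17268643] [0.48008644 0.20611952] [0.48348346 0.12517313] [0.39849211 0.12248817] [0.39994093 0.20035157]
can [ 0.49007025 -0.05323071]
tin [ 0.41919179 -0.05892749]
drop [ 0.48006066 -0.41932331]
red [ 0.47896282 -0.3236492 ]
pink [ 0.39674717 -0.16760928]
smallbox [ 0.28875302 -0.26316423]
ketch [0.26195685 0.3903336 ]
greenj [0.18918701 0.36746186]
side [ 0.0273068  -1.48504998  0.98924406]
top [ 0.20645928 -0.05336355  1.35120572]
box in side [307.0042813 181.5465238] [300.91425532 166.04052535]
```

View pics/c0.png

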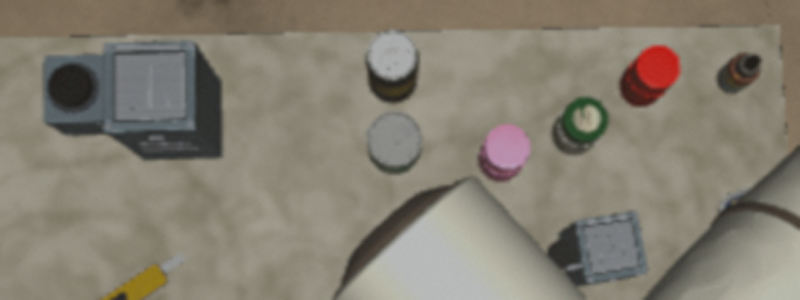

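The crop confirms it: green-capped jar, flap centre near (220,214), button near (188,214). The box-to-button spacing comes out at 70 mm, as specified. Next I go to the button for the feel test.

```bash
cat >> h.py <<'E'
from scipy.spatial.transform import Rotation as Ro
def go(pos,yaw,pos0=None,yaw0=None):
    o=arm.observe(); R0=Ro.from_euler("xyz",o["tcp_rot"]) if yaw0 is None else Ro.from_euler("xyz",[np.pi,0,yaw0])
    p0=o["tcp_pos"] if pos0 is None else np.array(pos0)
    print("turn",(R0.inv()*Ro.from_euler("xyz",[np.pi,0,yaw])).as_rotvec().round(3),"mm",(R0.inv().apply(np.array(pos)-p0)*1000).round(1))
E
python3 - <<'E'
from h import *
for uv,z in(((393.6,228),.106),((188.4,214.4),.212),((220.4,214.6),.19)): print(onz("top",uv,z))
h=-np.pi/2
go([.46,-.12,.30],h); go([.441,.235,.235],h)
E
```

```text
[ 0.41791777 -0.24593131]
[0.43974892 0.23582395]
[0.44248067 0.16784085]
turn [ 0.     0.    -1.112] mm [-359.3  313.7  -68.7]
turn [ 0.     0.    -1.112] mm [-499.4  640.4   -3.7]
```

>>> servo_tool:
  steps:
    - [[0, 0, -1.112, -359, 314, -69, -1], [0, 0, -1.112, -359, 314, -69, -1], [0, 0, -1.112, -359, 314, -69, -1], [0, 0, -1.112, -359, 314, -69, -1], [0, 0, -1.112, -359, 314, -69, -1], [0, 0, -1.112, -359, 314, -69, -1], [0, 0, -1.112, -359, 314, -69, -1], [0, 0, -1.112, -359, 314, -69, -1], [0, 0, -1.112, -359, 314, -69, -1], [0, 0, -1.112, -359, 314, -69, -1], [0, 0, -1.112, -359, 314, -69, -1], [0, 0, -1.112, -359, 314, -69, -1]]

```text
time_s: 2.95
tcp_pos: [0.4608, -0.1168, 0.3014]
tcp_rot: [-3.139, 0.0, -1.568]
wrist_force: [0.4, -0.8, 1.1]
gripper_width: -0.0002
grip_force: 0.0
```

>>> servo_tool:
  steps:
    - [[0, 0, 0, -355, 20, 30, -1], [0, 0, 0, -355, 20, 30, -1], [0, 0, 0, -355, 20, 30, -1], [0, 0, 0, -355, 20, 30, -1], [0, 0, 0, -355, 20, 30, -1], [0, 0, 0, -355, 20, 30, -1], [0, 0, 0, -355, 20, 30, -1], [0, 0, 0, -355, 20, 30, -1], [0, 0, 0, -355, 20, 30, -1], [0, 0, 0, -355, 20, 70, -1], [0, 0, 0, -355, 20, 70, -1], [0, 0, 0, -355, 20, 70, -1]]

```text
time_s: 3.95
tcp_pos: [0.4388, 0.2346, 0.2292]
tcp_rot: [3.139, -0.004, -1.57]
wrist_force: [0.3, 0.5, 0.8]
gripper_width: -0.0
grip_force: 0.0
```

Run:
```python
from h import *
for n in("side","top"):
    im=arm.read_camera(n); cv2.imwrite(f"pics/{n}1.png",im[:,:,::-1])
    for t in("jar","drop_box","lock_case","lock_cap_top"):
        print(n,t,[(np.round(d["point"],1).tolist(),round(d["confidence"],2)) for d in arm.spot_point(t,n)])
print(arm.observe())
a=cv2.imread("pics/side1.png")[140:340,240:400]; b=cv2.imread("pics/top1.png")[180:300,160:256]
cv2.imwrite("pics/c1.png",np.hstack([cv2.resize(a,(440,550),interpolation=2),cv2.resize(b,(360,550),interpolation=2)]))
```

```text
side jar [([341.3, 309.8], 0.85), ([323.1, 294.9], 0.65), ([368.4, 325.2], 0.64)]
side drop_box [([305.3, 236.0], 0.88), ([294.5, 323.8], 0.75)]
side lock_case []
side lock_cap_top [([302.0, 167.5], 0.63), ([282.2, 262.5], 0.59)]
top jar [([356.8, 243.3], 0.77), ([414.0, 214.9], 0.68), ([388.5, 232.8], 0.67)]
top drop_box [([391.8, 282.0], 0.91), ([232.6, 226.5], 0.8)]
top lock_case [([198.0, 218.2], 0.81)]
top lock_cap_top [([387.4, 283.8], 0.65), ([185.2, 214.3], 0.44)]
{'time_s': 4.45, 'joints': array([ 8.16992831e-01,  1.68848066e-01, -2.95476969e-01,  7.49742102e-05,
       -1.10540699e+00, -8.17466222e-01]), 'qvel': array([ 0.00222122,  0.00557268, -0.00337819, -0.00032873,  0.00071236,
        0.00154061]), 'effort': array([-2.47744645e-02, -2.73476583e+01,  1.81932861e+01,  4.03999552e+00,
        1.50841537e-03,  5.94489484e-05]), 'tcp_pos': array([0.43983727, 0.23503432, 0.23088722]), 'tcp_rot': array([-3.14081570e+00,  7.30457500e-04, -1.57123582e+00]), 'wrist_force': array([ 0.01725189,  0.91482468, -1.0070164 ]), 'moment': array([-0.02053934,  0.02949248,  0.02069897]), 'grip_force': 0.0, 'gripper_width': 0.0001726717446154838}
```

View pics/c1.png

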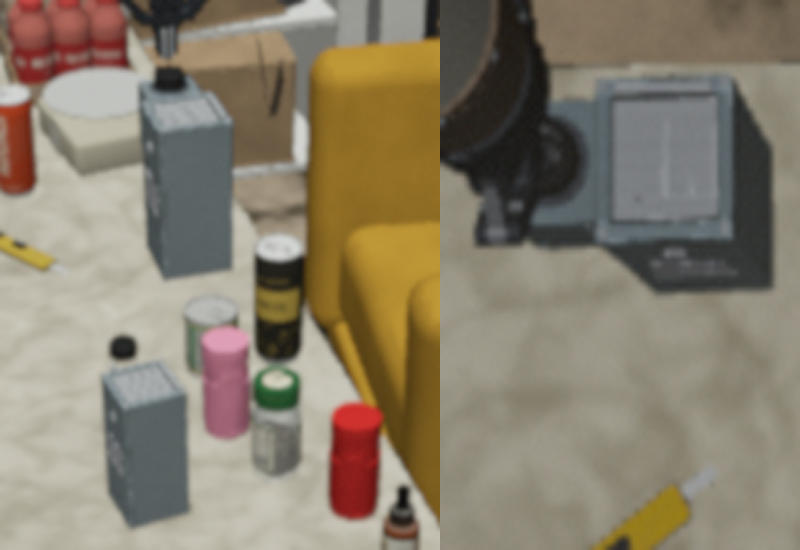

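The side crop shows the jar cap top at about (340.7,277), the button top at about (302,166) under the fingertips, and the flap centre at about (307,180). The large box is fully visible, and the gripper is above the button.

Run:
```python
from h import *
for k,a,b in(("cap",(393.6,228),(340.7,277.1)),("button",(188.4,214.4),(301.8,166.2)),("flap",(220.6,214.6),(307.3,180.4)),("jarbase",(388.3,235),(340.4,309.3)),("boxbase",(232.3,227.5),(305.3,236))):
    X=tri({"top":a,"side":b}); print(k,X.round(4),(proj("top",X)-a).round(1),(proj("side",X)-b).round(1))
```

```text
cap [ 0.4198 -0.2461  0.1078] [ 0.1 -0.9] [-0.6  0.1]
button [0.4423 0.236  0.2103] [ 0.1 -1. ] [-0.5  0.1]
flap [0.4427 0.1668 0.1924] [ 0.  -0.3] [-0.2  0. ]
jarbase [ 0.419  -0.2469  0.0057] [ 0.2 -1. ] [-0.7  0.2]
boxbase [ 0.4391  0.174  -0.0069] [-0.4  2.7] [ 1.5 -0.3]
```

>>> servo_tool:
  steps:
    - [[0, 0, 0, 0, 0, 10, -1], [0, 0, 0, 0, 0, 14, -1], [0, 0, 0, 0, 0, 16, -1], [0, 0, 0, 0, 0, 16, -1], [0, 0, 0, 0, 0, 16, -1], [0, 0, 0, 0, 0, 16, -1]]

```text
time_s: 4.95
tcp_pos: [0.4397, 0.2353, 0.2144]
tcp_rot: [-3.141, -0.0, -1.571]
wrist_force: [-0.1, 0.4, -0.0]
gripper_width: -0.0002
grip_force: 0.0
```

>>> servo_tool:
  steps:
    - [[0, 0, 0, 0, 0, 2, -1], [0, 0, 0, 0, 0, 3, -1], [0, 0, 0, 0, 0, 4, -1], [0, 0, 0, 0, 0, 4, -1], [0, 0, 0, 0, 0, 4, -1]]

```text
time_s: 5.37
tcp_pos: [0.4398, 0.2353, 0.2105]
tcp_rot: [-3.141, 0.0, -1.571]
wrist_force: [-0.0, 1.0, 0.3]
gripper_width: -0.0002
grip_force: 0.4
```

>>> servo_tool:
  steps:
    - [[0, 0, 0, 0, 0, 1, -1], [0, 0, 0, 0, 0, 1.5, -1], [0, 0, 0, 0, 0, 1.5, -1], [0, 0, 0, 0, 0, 1.5, -1], [0, 0, 0, 0, 0, 1.5, -1]]

```text
time_s: 5.78
tcp_pos: [0.4399, 0.2354, 0.2095]
tcp_rot: [-3.141, 0.001, -1.571]
wrist_force: [-1.7, -0.6, 5.4]
gripper_width: -0.0001
grip_force: 2.7
```

>>> servo_tool:
  steps:
    - [[0, 0, 0, 0, 0, 0.5, -1], [0, 0, 0, 0, 0, 0.5, -1], [0, 0, 0, 0, 0, 0.5, -1]]

```text
time_s: 6.03
tcp_pos: [0.4399, 0.2353, 0.2091]
tcp_rot: [-3.141, 0.001, -1.571]
wrist_force: [-0.2, -0.2, 5.5]
gripper_width: 0.0
grip_force: 3.0
```

Firm resistance (5.5 N) at 2–3 mm means the lock is free. Next, the jar.

>>> servo_tool:
  steps:
    - [[0, 0, 0, 0, 0, -40, 1], [0, 0, 0, 40, 2, -60, 1], [0, 0, 0, 481, 21, -60, 1], [0, 0, 0, 481, 21, -60, 1], [0, 0, 0, 481, 21, -60, 1], [0, 0, 0, 481, 21, -60, 1], [0, 0, 0, 481, 21, -60, 1], [0, 0, 0, 481, 21, -60, 1], [0, 0, 0, 481, 21, -60, 1], [0, 0, 0, 481, 21, -60, 1], [0, 0, 0, 481, 21, -60, 1], [0, 0, 0, 481, 21, -60, 1]]

```text
time_s: 7.03
tcp_pos: [0.4188, -0.2202, 0.2677]
tcp_rot: [3.141, 0.001, -1.571]
wrist_force: [1.7, -0.1, 0.5]
gripper_width: 0.0851
grip_force: 0.0
```

>>> servo_tool:
  steps:
    - [[0, 0, 0, 50, 0, 0, 1], [0, 0, 0, 50, 0, 0, 1], [0, 0, 0, 50, 0, 0, 1]]

```text
time_s: 7.28
tcp_pos: [0.4189, -0.2706, 0.2668]
tcp_rot: [3.139, 0.001, -1.576]
wrist_force: [0.8, -0.7, 0.4]
gripper_width: 0.0851
grip_force: 0.0
```

>>> servo_tool:
  steps:
    - [[0, 0, 0, 0, 0, 0, 1], [0, 0, 0, 0, 0, 0, 1], [0, 0, 0, 0, 0, 0, 1], [0, 0, 0, 0, 0, 0, 1]]

```text
time_s: 7.62
tcp_pos: [0.42, -0.2671, 0.2684]
tcp_rot: [-3.141, 0.0, -1.569]
wrist_force: [-0.1, 0.5, -0.3]
gripper_width: 0.0856
grip_force: 0.0
```

>>> servo_tool:
  steps:
    - [[0, 0, 0, -21, 1, 30, 1], [0, 0, 0, -21, 1, 60, 1], [0, 0, 0, -21, 1, 90, 1], [0, 0, 0, -21, 1, 118, 1], [0, 0, 0, -21, 1, 118, 1], [0, 0, 0, -21, 1, 118, 1], [0, 0, 0, -21, 1, 118, 1]]

```text
time_s: 8.2
tcp_pos: [0.4202, -0.2474, 0.152]
tcp_rot: [-3.139, -0.001, -1.569]
wrist_force: [0.3, -0.5, 0.5]
gripper_width: 0.085
grip_force: 0.0
```

Run:
```python
from h import *
ims=[]
for n,(u,v) in(("side",(341,285)),("top",(392,230))):
    im=arm.read_camera(n)[:,:,::-1]; ims.append(cv2.resize(im[v-45:v+45,u-40:u+40],(400,450),interpolation=2))
cv2.imwrite("pics/c2.png",np.hstack(ims)); print(arm.observe()["tcp_pos"])
```

```text
[ 0.42036559 -0.24755329  0.15239081]
```

View pics/c2.png

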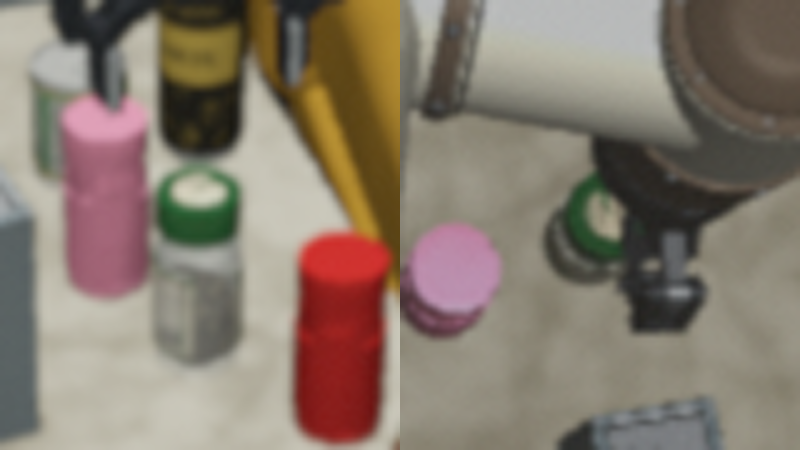

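The fingers straddle the jar in both views: jar cap in the side crop at (198,205), fingertips at x=110 and x=293. I'll descend and grip gently.

>>> servo_tool:
  squeeze: 30
  steps:
    - [[0, 0, 0, -1, 1, 30, 1], [0, 0, 0, -1, 1, 60, 1], [0, 0, 0, -1, 1, 80, 1], [0, 0, 0, -1, 1, 84, 1], [0, 0, 0, -1, 1, 84, 1], [0, 0, 0, -1, 1, 84, 0.3], [0, 0, 0, -1, 1, 84, -0.1], [0, 0, 0, -1, 1, 84, -0.3], [0, 0, 0, -1, 1, 84, -1], [0, 0, 0, -1, 1, 84, -1], [0, 0, 0, -1, 1, 84, -1], [0, 0, 0, -1, 1, 84, -1]]

```text
time_s: 9.3
tcp_pos: [0.4193, -0.2468, 0.0678]
tcp_rot: [-3.138, -0.001, -1.57]
wrist_force: [0.9, 1.5, 6.2]
gripper_width: 0.0445
grip_force: 30.5
```

>>> servo_tool:
  squeeze: 40
  steps:
    - [[0, 0, 0, 0, 0, -10, -1], [0, 0, 0, 0, 0, -30, -1], [0, 0, 0, 0, 0, -55, -1], [0, 0, 0, 0, 0, -85, -1], [0, 0, 0, 0, 0, -115, -1], [0, 0, 0, 0, 0, -145, -1], [0, 0, 0, 0, 0, -175, -1], [0, 0, 0, 0, 0, -205, -1], [0, 0, 0, 0, 0, -230, -1], [0, 0, 0, 0, 0, -245, -1], [0, 0, 0, 0, 0, -245, -1], [0, 0, 0, 0, 0, -245, -1]]

```text
time_s: 10.3
tcp_pos: [0.4174, -0.2459, 0.3109]
tcp_rot: [-3.141, 0.001, -1.571]
wrist_force: [0.4, -0.6, -3.4]
gripper_width: 0.0441
grip_force: 41.2
```

>>> servo_tool:
  steps:
    - [[0, 0, 0, -15, -1, 0, -1], [0, 0, 0, -45, -3, 0, -1], [0, 0, 0, -85, -5, 0, -1], [0, 0, 0, -125, -7, 0, -1], [0, 0, 0, -165, -9, 0, -1], [0, 0, 0, -205, -11, 0, -1], [0, 0, 0, -245, -13, 0, -1], [0, 0, 0, -285, -15, 0, -1], [0, 0, 0, -325, -17, 0, -1], [0, 0, 0, -360, -19, 0, -1], [0, 0, 0, -390, -21, 0, -1], [0, 0, 0, -412, -22, 0, -1]]

```text
time_s: 11.3
tcp_pos: [0.4386, 0.1677, 0.3085]
tcp_rot: [3.137, -0.002, -1.569]
wrist_force: [0.7, 0.4, -0.8]
gripper_width: 0.0442
grip_force: 41.2
```

>>> servo_tool:
  steps:
    - [[0, 0, 0, 0, 0, 0, -1], [0, 0, 0, 0, 0, 0, -1], [0, 0, 0, 0, 0, 0, -1], [0, 0, 0, 0, 0, 0, -1]]

```text
time_s: 11.63
tcp_pos: [0.4393, 0.1646, 0.3103]
tcp_rot: [3.14, -0.001, -1.572]
wrist_force: [-0.4, -0.5, -1.2]
gripper_width: 0.0441
grip_force: 41.2
```

Run:
```python
from h import *
im=arm.read_camera("side")[:,:,::-1]; o=arm.observe(); print(o["tcp_pos"],o["tcp_rot"],o["wrist_force"])
im2=arm.read_camera("top")[:,:,::-1]
cv2.imwrite("pics/c3.png",np.hstack([cv2.resize(im[120:250,250:360],(440,520),interpolation=2),cv2.resize(im2[180:270,170:240],(350,520),interpolation=2)]))
print([ (d["point"],d["confidence"]) for d in arm.spot_point("jar","side")])
p=o["tcp_pos"]; print(proj("side",p+[0,0,-.068]),proj("side",[.442,.1665,.19]))
```

```text
[0.43952083 0.16455858 0.3107143 ] [ 3.14061994e+00 -6.73653894e-04 -1.57216709e+00] [ 0.02609046 -1.14846151 -1.52662115]
[([369.1, 323.5], 0.92), ([307.2, 161.2], 0.86), ([322.0, 295.8], 0.79)]
[305.96334662 165.68505191] [306.97633135 181.21088253]
```

View pics/c3.png

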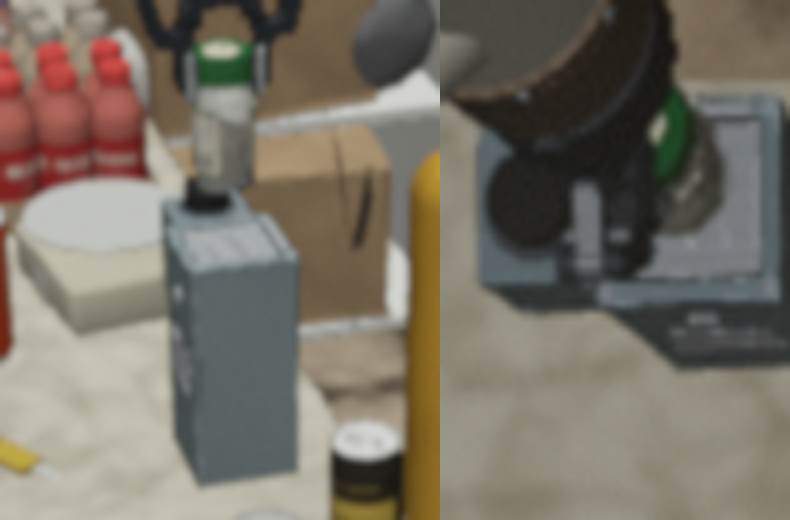

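The jar hangs vertical over the flap, its bottom at about (307,167) as predicted, and the flap is clear below it.

>>> servo_tool:
  steps:
    - [[0, 0, 0, -2, 0, 20, -1], [0, 0, 0, -2, 0, 40, -1], [0, 0, 0, -2, 0, 52, -1], [0, 0, 0, -2, 0, 58, -1], [0, 0, 0, -2, 0, 64, -1], [0, 0, 0, -2, 0, 70, -1], [0, 0, 0, -2, 0, 70, -1], [0, 0, 0, -2, 0, 70, -1]]

```text
time_s: 12.45
tcp_pos: [0.4396, 0.1675, 0.2414]
tcp_rot: [3.141, -0.0, -1.571]
wrist_force: [-0.5, 0.5, -1.8]
gripper_width: 0.0437
grip_force: 41.1
```

>>> servo_tool:
  steps:
    - [[0, 0, 0, 0, 0, 8, -1], [0, 0, 0, 0, 0, 16, -1], [0, 0, 0, 0, 0, 24, -1], [0, 0, 0, 0, 0, 32, -1], [0, 0, 0, 0, 0, 40, -1], [0, 0, 0, 0, 0, 45, -1], [0, 0, 0, 0, 0, 45, -1], [0, 0, 0, 0, 0, 45, -1]]

```text
time_s: 13.12
tcp_pos: [0.4396, 0.1675, 0.1957]
tcp_rot: [3.141, -0.001, -1.571]
wrist_force: [-0.8, 0.6, -1.3]
gripper_width: 0.044
grip_force: 41.2
```

Fits freely. Release, then rise.

>>> servo_tool:
  steps:
    - [[0, 0, 0, 0, 0, 0, 0.5], [0, 0, 0, 0, 0, 0, 1], [0, 0, 0, 0, 0, 0, 1], [0, 0, 0, 0, 0, 0, 1], [0, 0, 0, 0, 0, 0, 1], [0, 0, 0, 0, 0, 0, 1], [0, 0, 0, 0, 0, -30, 1], [0, 0, 0, 0, 0, -60, 1], [0, 0, 0, 0, 0, -65, 1], [0, 0, 0, 0, 0, -65, -1]]

```text
time_s: 13.95
tcp_pos: [0.4409, 0.1685, 0.2637]
tcp_rot: [-3.137, 0.003, -1.571]
wrist_force: [0.1, 0.2, -0.6]
gripper_width: 0.0755
grip_force: 0.0
```

>>> servo_tool:
  steps:
    - [[0, 0, 0, -20, 0, 0, -1], [0, 0, 0, -50, 0, 0, -1], [0, 0, 0, -69, 0, 0, -1], [0, 0, 0, -69, 0, 0, -1], [0, 0, 0, -69, 0, 0, -1], [0, 0, 0, -69, 0, 0, -1], [0, 0, 0, -69, 0, 0, -1]]

```text
time_s: 14.53
tcp_pos: [0.4395, 0.2358, 0.2607]
tcp_rot: [3.141, -0.001, -1.572]
wrist_force: [0.2, -0.5, 1.1]
gripper_width: -0.0003
grip_force: 0.0
```

Run:
```python
from h import *
im=arm.read_camera("side")[:,:,::-1]; o=arm.observe(); print(o["time_s"],o["tcp_pos"],o["tcp_rot"],o["wrist_force"],o["gripper_width"])
im2=arm.read_camera("top")[:,:,::-1]
cv2.imwrite("pics/c4.png",np.hstack([cv2.resize(im[120:250,250:360],(440,520),interpolation=2),cv2.resize(im2[180:270,170:240],(350,520),interpolation=2)]))
```

```text
14.5833 [0.43961271 0.2357697  0.26091082] [ 3.14100201e+00 -4.95242304e-04 -1.57170065e+00] [ 0.77756962  0.33736365 -0.05518603] 6.331425751559534e-05
```

View pics/c4.png

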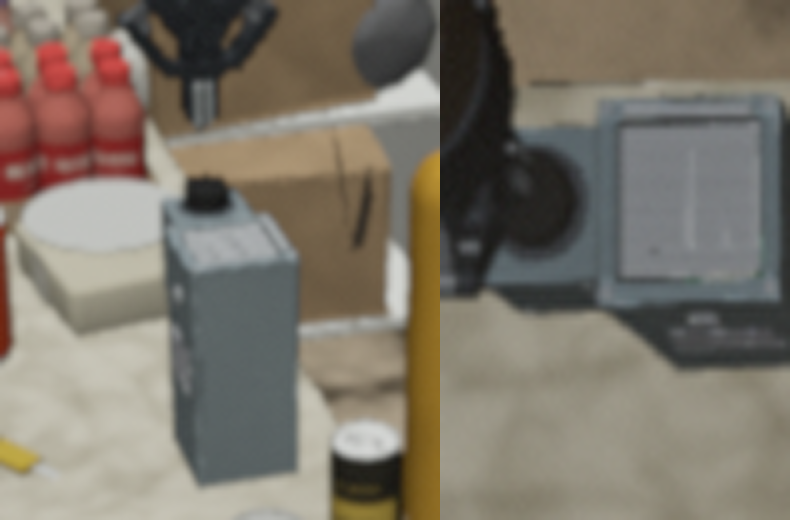

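The flap is shut over the box (top crop, 615–760 × 120–280) and the jar is gone inside. Next, throw the lock.

>>> servo_tool:
  steps:
    - [[0, 0, 0, 0, 0, 20, -1], [0, 0, 0, 0, 0, 40, -1], [0, 0, 0, 0, 0, 48, -1], [0, 0, 0, 0, 0, 52, -1], [0, 0, 0, 0, 0, 56, -1], [0, 0, 0, 0, 0, 60, -1], [0, 0, 0, 0, 0, 63, -1], [0, 0, 0, 0, 0, 66, -1], [0, 0, 0, 0, 0, 66, -1], [0, 0, 0, 0, 0, 66, -1]]

```text
time_s: 15.47
tcp_pos: [0.4397, 0.2358, 0.1973]
tcp_rot: [-3.141, -0.001, -1.57]
wrist_force: [-4.6, -3.4, 8.1]
gripper_width: -0.0
grip_force: 4.0
```

>>> servo_tool:
  steps:
    - [[0, 0, 0, 0, 0, 1.5, -1], [0, 0, 0, 0, 0, 3, -1], [0, 0, 0, 0, 0, 3, -1], [0, 0, 0, 0, 0, 3, -1]]

```text
time_s: 15.8
tcp_pos: [0.4398, 0.2358, 0.1956]
tcp_rot: [-3.14, -0.001, -1.57]
wrist_force: [-7.1, -3.3, 13.0]
gripper_width: -0.0001
grip_force: 6.7
```

>>> servo_tool:
  steps:
    - [[0, 0, 0, 0, 0, 1.5, -1], [0, 0, 0, 0, 0, 2.5, -1], [0, 0, 0, 0, 0, 2.5, -1], [0, 0, 0, 0, 0, 2.5, -1]]

```text
time_s: 16.13
tcp_pos: [0.4399, 0.2358, 0.1953]
tcp_rot: [-3.139, -0.001, -1.569]
wrist_force: [-11.7, -5.7, 24.7]
gripper_width: 0.0001
grip_force: 12.1
```

Hard stop reached (z barely moved, force jumped). Release, then re-test with a light press.

>>> servo_tool:
  steps:
    - [[0, 0, 0, 0, 0, -10, -1], [0, 0, 0, 0, 0, -24, -1], [0, 0, 0, 0, 0, -30, -1], [0, 0, 0, 0, 0, -30, -1], [0, 0, 0, 0, 0, -30, -1], [0, 0, 0, 0, 0, -22, -1], [0, 0, 0, 0, 0, -18, -1], [0, 0, 0, 0, 0, -16, -1], [0, 0, 0, 0, 0, -16, -1], [0, 0, 0, 0, 0, -16, -1]]

```text
time_s: 16.97
tcp_pos: [0.4394, 0.2364, 0.2051]
tcp_rot: [3.14, -0.001, -1.571]
wrist_force: [-1.1, 0.7, 1.4]
gripper_width: 0.0001
grip_force: 0.5
```

>>> servo_tool:
  steps:
    - [[0, 0, 0, 0, 0, 1, -1], [0, 0, 0, 0, 0, 1, -1], [0, 0, 0, 0, 0, 1, -1]]

```text
time_s: 17.22
tcp_pos: [0.4397, 0.2365, 0.2047]
tcp_rot: [3.141, -0.0, -1.571]
wrist_force: [0.2, -1.1, 1.8]
gripper_width: 0.0002
grip_force: 0.5
```

7 mm in with only 1.8 N means it is locked. Retreat.

>>> servo_tool:
  steps:
    - [[0, 0, 0, 0, 0, -30, -1], [0, 0, 0, 0, 0, -70, -1], [0, 0, 0, 0, 0, -100, -1], [0, 0, 0, 0, 0, -100, -1], [0, 0, 0, 0, 0, -100, -1], [0, 0, 0, 0, 0, -100, -1]]

```text
time_s: 17.72
tcp_pos: [0.4393, 0.2364, 0.304]
tcp_rot: [3.14, -0.0, -1.571]
wrist_force: [-0.2, -0.5, -0.4]
gripper_width: 0.0
grip_force: 0.0
```

Run:
```python
from h import *
im=arm.read_camera("side")[:,:,::-1]; cv2.imwrite("pics/s5.png",im); print(arm.observe()["tcp_pos"],arm.observe()["wrist_force"])
```

```text
[0.43913437 0.23625522 0.30334414] [-0.64382877  0.15315103  0.59074796]
```

View pics/s5.png

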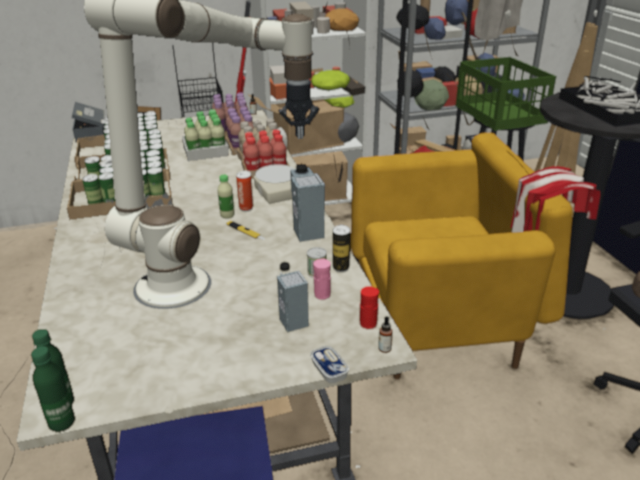

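The jar is gone from the table. Can (342,248), tin (317,262), pink (322,279), red (369,307) and dropper (386,335) all stand where they were, and the arm is clear of the box at (307,205).

```bash
python3 -c "
from plant import arm
print(arm.finish_job())"
```

```text
the job is handed in; nothing more can be done
None
```

The jar went through the flap into the large drop box, the flap is shut and felt locked on a light press (1.8 N at 7 mm), the other items on the table look undisturbed, and I handed the job in at about 18 s.

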